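# Sweep used microtubes into the collecting frame

## Robot

A 6-joint arm with a two-finger parallel gripper is mounted at the origin on a cart in front of the work surface, level with it; the furniture and walls round the work are solid. World frame = base frame: x ahead of the robot, y to its left, z up, the work surface at z = 0. Lengths are in m, angles in degrees, forces in N, time in s.
With the tool pointing down it reaches from about 0.425 to 1.125 m from the base axis. Payload 14.9 kg.
Tool frame: the origin (TCP) lies at the centre of the arm's flange, where the gripper is bolted on; the fingertips stand 191 mm ahead of it and the grasp point (between the pads) lies 172 mm ahead of it; z points along the fingers, y is the line along which they close (so a half turn about z gives the same grasp; the last joint's range is limited). The gripper opens to 91 mm and grips with 3 to 60 N. Pads are 32 mm wide; open, the fingers measure 118 mm over their backs; the gripper's body (76 mm by 178 mm) begins 60 mm behind the grasp point.
Start: joints at [73.379, 21.709, 99.362, -0, 58.929, -1.908], TCP at [0.178, 0.677, 0.405] pointing down, gripper open.
Joint ranges: [-158.91, 158.91], [-42.39, 125.64], [0.06, 152.35], [-60.88, 240.88], [17.5, 164.5], [-176.32, 176.32]. Speed limits (degrees/s): [108.29, 108.29, 136.94, 180, 180, 180].

## Interface

Orientations are given as [roll, pitch, yaw] about the fixed x, y, z axes, in that order (R = Rz(yaw) Ry(pitch) Rx(roll)).
In Python, from station import bot gives the robot as it stands. The module is installed in compiled form; this text tells all that it offers.
- The arm moves only by the shell command python3 -m creep 'ROWS'. ROWS is a JSON object of lists of equal length, an entry for each row: "turn": the turn, a rotation vector about the tool's x, y, z in degrees, a list of three; "linear": the shift along the tool's x, y, z in mm, a list of three; "claw": the finger opening in mm, from 0 to 91.2. In form: {"turn": [[wx, wy, wz], ...], "linear": [[x, y, z], ...], "claw": [claw, ...]}. A call has 1 to 12 rows; each row shifts and turns the commanded pose from where the row before left it, along the tool's axes as they then stand; what a row does not reach is not made up. A row lasts 1/10 s, in which the tool goes at most 50 mm and 8.59 degrees, less where a joint would pass 70% of its speed; a pose out of reach is approached as far as the arm can. A call with a gripper value outside its range is refused whole. The fingers move at their own pace and stop on an object; the grip force is fixed at half the most. Time passes only in rows, so rows that do not move let the fingers close. It gives the time, the measured TCP pose, the force, the opening and the grip force at its end, in the units of the state.
- bot.get_obs(): the state, without advancing time (a new reading comes with each control period).
- bot.snapshot(name): name is "scene" or "top" or "wrist"; returns (picture, depth): 400x640x3 uint8, blue, green, red; 400x640 float32, m along the optical axis (not along the pixel's ray), 0 where there is no reading.
- bot.camera_info(name): a dict with "fx", "fy", "cx", "cy" (pixels), "k1" (the pictures are not rectified: a ray, as slopes to the right and down, at radius r is drawn at 1 + k1 r^2 times it, then the intrinsics apply), "position" and "attitude" of the camera in the world. Camera axes: x right, y down, z forward; pixel columns grow to the right and rows downward; lengths in m; the calibration is good to about 2 mm. A picture is of the moment at which its call begins: read the wrist's pose just before it. camera_info takes no time and is no camera call; for the wrist camera it gives the pose at the moment of the call.
- bot.close_job(): hands the job in; it is judged then, once.
The state is a dict: "time": time; "joints": joint angles; "dq": joint speeds; "joint_efforts": joint torques, N m; "tool_pos": TCP position; "orientation": TCP orientation; "force": force on the tool from outside, world axes, zero at the start; "torque": the same for the moment, N m; "opening": finger opening in m; "gripper_force": force on a finger pad.
Only numpy, scipy, OpenCV 4.12 (cv2) and the standard library are available. Lean on these libraries where they do the work, as an engineer would, in place of code of your own. Each camera call takes 0.05 s, during which the arm holds its last target. There are 200 camera calls.

## Task

Clear the bench mat: with the closed fingertips, sweep the three used microtubes gently across the mat and through the open side of the low three-walled metal frame, until all three lie between its walls, at least 2 cm inside the open side. Only push them along - do not pinch, lift, flick or press hard on them - and leave the marker, the small bottle and the tape roll where they are.

Things in the scene. Friction and masses are not known exactly. Their poses are not given: they have to be found in the camera images.
- tube_a: One of three alike used white 1.5 ml microtubes (snap-lid vials) lying on the mat: 46 mm long, 13 mm wide and high, about 12 g; it slides, does not roll. Origin: middle of its length, on its underside; y axis along the tube, z up. The three start 48 mm or more apart in world y, at world x 0.43 to 0.52, each with its length within 0.5 rad of world y.
- tube_b: One of three alike used white 1.5 ml microtubes (snap-lid vials) lying on the mat: 46 mm long, 13 mm wide and high, about 12 g; it slides, does not roll. Origin: middle of its length, on its underside; y axis along the tube, z up. The three start 48 mm or more apart in world y, at world x 0.43 to 0.52, each with its length within 0.5 rad of world y.
- tube_c: One of three alike used white 1.5 ml microtubes (snap-lid vials) lying on the mat: 46 mm long, 13 mm wide and high, about 12 g; it slides, does not roll. Origin: middle of its length, on its underside; y axis along the tube, z up. The three start 48 mm or more apart in world y, at world x 0.43 to 0.52, each with its length within 0.5 rad of world y.
- frame: Low bare-metal collecting frame, fixed on the mat: three walls and no floor (the mat is its floor), 120 mm deep, 200 mm wide, walls 28 mm high and 3-5 mm thick. Origin: centre of its underside, on the mat. x axis: from the open side to the back wall; y: along the back wall. Open side at x = -60 mm; inner space x -60 to 56, y -96 to 96 mm. The open side faces the robot (world -x), turned up to 0.25 rad.
- bench_mat: Dark rubber mat fixed on the worktop under the tubes and the frame: 365 mm in x, 350 mm in y, 2 mm thick, so its top lies at z = 0.002. Origin: centre of its underside, at (0.5675, -0.025, 0). Tall fixed furniture: an instrument 0.33 m high left of y = 0.26 and a glass-walled hood right of y = -0.30; keep wrist and arm clear of both.
- marker: Bystander: black marker pen, 130 mm long and 16 mm thick, lying on the worktop just right of the mat (world -y); about 20 g. Origin: centre of its underside; y along the pen.
- small_bottle: Bystander: small white reagent bottle with a white cap, 31 mm across and 66 mm high, standing on the worktop just right of the mat (world -y), beyond the marker; about 60 g. Origin: centre of its underside.
- tape: Bystander: roll of pale tape lying flat on the worktop just left of the mat (world +y): 90 mm across, 19 mm high; about 80 g. Origin: centre of its underside.

How it is judged (in metres and radians):
At the end, for the whole second after the job is handed in: All three tubes lie at rest inside the frame: the middle of each is at least 20 mm past the open side, between the side walls and in front of the back wall, below z = 30 mm. The marker, bottle and tape roll are within 20 mm of where they stood, the bottle upright (x of tube_a in the frame of frame between -0.04 and 0.06 m and y of tube_a in the frame of frame between -0.097 and 0.097 m and height (world z) of each of tube_a, tube_b, tube_c below 0.03 m and linear speed of each of tube_a, tube_b, tube_c below 0.02 m/s and x of tube_b in the frame of frame between -0.04 and 0.06 m and y of tube_b in the frame of frame between -0.097 and 0.097 m and x of tube_c in the frame of frame between -0.04 and 0.06 m and y of tube_c in the frame of frame between -0.097 and 0.097 m and distance of each of marker, small_bottle, tape from where it was at the start of the episode below 0.02 m and angle between small_bottle's own z axis and vertical below 0.3 rad); the robot touches nothing.
It fails at once if a tube is lifted (its origin rises above 30 mm) (height (world z) of any of tube_a, tube_b, tube_c above 0.03 m).
It fails at once if a tube is pinched or pressed hard by the fingers (over 15 N) (contact force between any of tube_a, tube_b, tube_c and the fingers above 15 N).
It fails at once if a tube is flicked (faster than 0.8 m/s) (linear speed of any of tube_a, tube_b, tube_c above 0.8 m/s).
It fails at once if the marker, bottle or tape roll is shoved by over 20 mm or the bottle tipped (distance of any of marker, small_bottle, tape from where it was at the start of the episode above 0.02 m or angle between small_bottle's own z axis and vertical above 0.3 rad).
It also fails if it takes over 64 s, if anything falls off the work surface, if the arm or the gripper's body presses on something with over 40 N, if the wrist force passes 120 N, or if a joint passes its speed limit or range.

## Working session

There is one attempt and no reset: what is moved stays moved. The work goes in short steps, Python scripts to look and compute and a shell command to move; the robot and the scene stay as the last step left them, time stands still between calls to the robot, and variables do not carry over. Pictures are saved under pics/ and viewed, at most 10 in all, crops included, and the job is handed in when it is done.

```bash
mkdir -p pics; cat > h.py <<'E'
import numpy as np, cv2
from station import bot
from scipy.spatial.transform import Rotation as R
def cam(n):
    c=bot.camera_info(n); return c
def rot(a):
    a=np.array(a,float)
    if a.shape==(3,3): return a
    return R.from_euler('xyz',a,degrees=True).as_matrix() if a.size==3 else R.from_quat(a).as_matrix()
def px2w(c,uv,z):
    uv=np.atleast_2d(uv).astype(float)
    K=np.array([[c['fx'],0,c['cx']],[0,c['fy'],c['cy']],[0,0,1]])
    p=cv2.undistortPoints(uv[:,None],K,np.array([c['k1'],0,0,0.]))[:,0]
    d=np.c_[p,np.ones(len(p))]@rot(c['attitude']).T
    o=np.array(c['position']); return o+d*((z-o[2])/d[:,2])[:,None]
E
python3 - <<'E'
from h import *
print(bot.get_obs())
for n in("scene","top"):
    print(n,bot.camera_info(n)); im,d=bot.snapshot(n); cv2.imwrite(f'pics/{n}0.png',im); np.save(n+'0d.npy',d)
E
```

```text
{'time': 0.0, 'joints': array([ 7.33797260e+01,  2.17392444e+01,  9.93945775e+01,  6.48876262e-04,
        5.89297253e+01, -1.90892448e+00]), 'dq': array([ 0.03663801, -0.05458892, -0.03388412, -0.03941257,  0.06043654,
       -0.00536786]), 'joint_efforts': array([ 3.28958769e-03, -7.63739276e+01, -4.34372020e+01,  6.51628012e-02,
        4.24942723e-02, -8.42387340e-05]), 'tool_pos': array([0.17772907, 0.67687403, 0.40408816]), 'orientation': array([-1.79936507e+02, -2.67191843e-03,  1.65288314e+02]), 'force': array([0.62508142, 0.04075994, 0.0070235 ]), 'torque': array([-0.00078405,  0.03081717, -0.01674633]), 'gripper_force': 0.0, 'opening': 0.09148239118269848}
scene {'fx': 462.83791040059367, 'fy': 462.83791040059367, 'cx': 322.5572596301523, 'cy': 206.53958059038982, 'k1': 0.004633076322484501, 'position': array([-0.02857155, -0.67607072,  0.72483005]), 'attitude': array([-128.5565634 ,    0.21449194,  -42.26417769])}
top {'fx': 391.7670675788655, 'fy': 391.7670675788655, 'cx': 322.62645041015105, 'cy': 194.88173167433112, 'k1': -0.06317453122077167, 'position': array([ 0.46534423, -0.02189672,  0.87220695]), 'attitude': array([-171.65205149,   -1.02601348,  -88.61553225])}
```

View pics/top0.png

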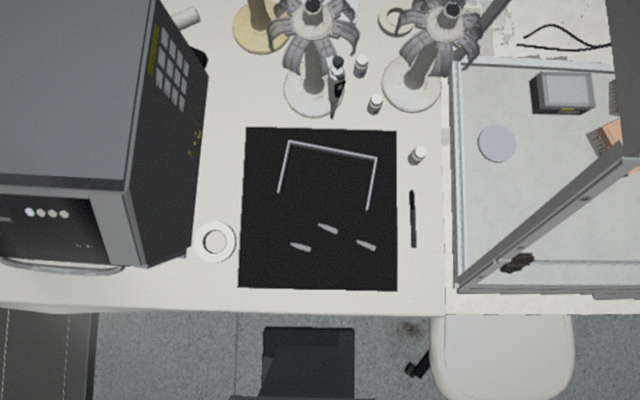

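The top view shows the frame with its back corners at (290,142) and (376,158) and its open ends at (278,192) and (367,209). The tubes are near (300,246), (328,229) and (366,244). The marker is at (413,218), the bottle at (418,155) and the tape at (215,241).

```bash
python3 - <<'E'
from h import *
c=bot.camera_info('top'); im=cv2.imread('pics/top0.png'); g=im.max(2)
m=np.zeros_like(g); m[134:284,250:392]=(g[134:284,250:392]>70)*255
cs,_=cv2.findContours(m,cv2.RETR_EXTERNAL,cv2.CHAIN_APPROX_NONE)
for k in cs:
    if len(k)<6: continue
    a=np.zeros_like(m); cv2.drawContours(a,[k],-1,255,-1); a&=m
    uv=np.argwhere(a)[:,::-1]
    if np.ptp(uv[:,0])>60:
        print('frame'); 
        w=px2w(c,[[290,142],[376,158],[278,192],[367,209]],0.03); print(w.round(3)); continue
    w=px2w(c,uv,0.010)[:,:2]; mu=w.mean(0); u,s,v=np.linalg.svd(w-mu)
    p=(w-mu)@v[0]; q=(w-mu)@v[1]
    print(len(uv),uv.mean(0).round(1),mu.round(3),'mid',(mu+v[0]*(p.max()+p.min())/2).round(3),'L',np.ptp(p).round(3),np.ptp(q).round(3),'dir',v[0].round(2))
print(px2w(c,[[413,192],[414,246],[215,241],[195,241],[235,241],[418,155],[247,128],[397,290]],0.01).round(3))
crop=im[130:290,240:400]; cv2.imwrite('pics/c.png',cv2.resize(crop,None,fx=3.7,fy=3.7,interpolation=cv2.INTER_CUBIC))
E
```

```text
115 [301.  246.6] [0.477 0.01 ] mid [0.477 0.012] L 0.047 0.013 dir [-0.27 -0.96]
109 [366.4 244.8] [ 0.484 -0.133] mid [ 0.485 -0.131] L 0.046 0.013 dir [-0.37 -0.93]
114 [328.2 228. ] [ 0.519 -0.048] mid [ 0.52  -0.046] L 0.048 0.013 dir [-0.36 -0.93]
frame
[[ 0.706  0.041  0.03 ]
 [ 0.675 -0.15   0.03 ]
 [ 0.593  0.063  0.03 ]
 [ 0.561 -0.131  0.03 ]]
[[ 0.604 -0.237  0.01 ]
 [ 0.484 -0.238  0.01 ]
 [ 0.484  0.199  0.01 ]
 [ 0.483  0.243  0.01 ]
 [ 0.485  0.155  0.01 ]
 [ 0.69  -0.249  0.01 ]
 [ 0.742  0.142  0.01 ]
 [ 0.388 -0.201  0.01 ]]
```

View pics/c.png

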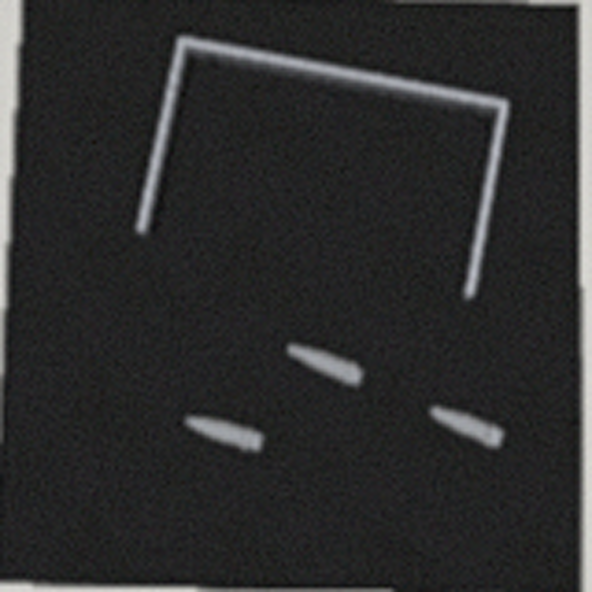

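```bash
python3 -m creep '{"turn":[[0,0,0],[0,0,0],[0,0,0],[0,0,0],[0,0,5],[0,0,5],[0,0,5],[0,0,5],[0,0,5],[0,0,5],[0,0,5],[0,0,5]],"linear":[[0,0,-25],[0,0,-45],[0,0,-45],[0,0,-45],[-30,0,-20],[-45,0,0],[-45,0,0],[-45,0,0],[-45,0,0],[-45,0,0],[-45,0,0],[-45,0,0]],"claw":[0,0,0,0,0,0,0,0,0,0,0,0]}'
python3 -m creep '{"turn":[[0,0,5],[0,0,5],[0,0,5],[0,0,5],[0,0,5],[0,0,5],[0,0,5],[0,0,5],[0,0,5],[0,0,0]],"linear":[[-45,0,0],[-45,0,0],[-45,0,0],[-45,0,0],[-45,0,0],[-45,0,0],[-45,0,0],[-45,0,0],[-20,0,0],[0,0,0]],"claw":[0,0,0,0,0,0,0,0,0,0]}'
```

```text
time: 1.3
tool_pos: [0.4631, 0.4914, 0.5842]
orientation: [-180.0, 0.0, 125.1]
force: [0.8, 0.9, -0.3]
opening: 0.0005
gripper_force: 0.0
time: 2.3
tool_pos: [0.5678, 0.1347, 0.5846]
orientation: [-180.0, 0.0, 80.0]
force: [0.1, 1.0, 0.2]
opening: 0.0005
gripper_force: 0.0
```

```bash
python3 -m creep '{"turn":[[0,0,0],[0,0,0],[0,0,0],[0,0,0],[0,0,0],[0,0,0]],"linear":[[-35,-10,20],[-40,-14,20],[-40,-14,20],[-40,-12,20],[-25,0,20],[0,0,0]],"claw":[0,0,0,0,0,0]}'
python3 - <<'E'
from h import *
print(bot.camera_info('wrist')); im,d=bot.snapshot('wrist'); cv2.imwrite('pics/w1.png',im); np.save('w1d.npy',d)
import pickle; pickle.dump(bot.camera_info('wrist'),open('w1c.pkl','wb'))
E
```

```text
time: 2.9
tool_pos: [0.4872, -0.0334, 0.4823]
orientation: [-179.8, 0.0, 80.3]
force: [-0.1, 0.5, 0.9]
opening: 0.0004
gripper_force: 0.0
{'fx': 356.750539813107, 'fy': 356.750539813107, 'cx': 313.07097487597554, 'cy': 200.48271864126212, 'k1': -0.04969906072033034, 'position': array([0.50144117, 0.04822869, 0.46192237]), 'attitude': array([163.10255514,   0.23434369,  -9.68112565])}
```

View pics/w1.png

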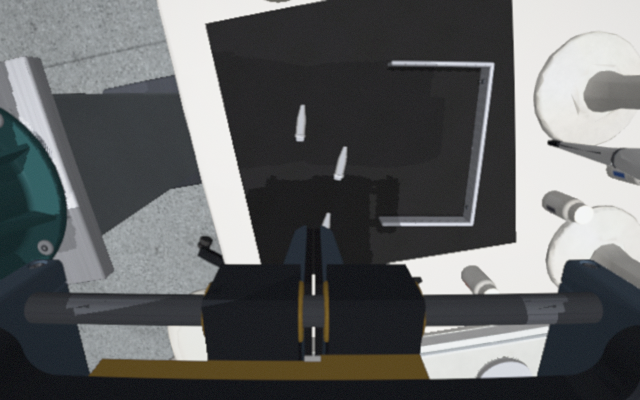

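The wrist view shows tube_a at (300,123), tube_b at (341,163) and tube_c partly hidden at (326,220). The frame's back corners are at (493,64) and (472,224), and its open ends at (390,65) and (380,221).

```bash
python3 - <<'E'
from h import *; import pickle
c=pickle.load(open('w1c.pkl','rb'))
print(px2w(c,[[300,123],[341,163]],.012).round(3))
w=px2w(c,[[492,64],[472,222],[390,65],[380,221]],.03); print(w.round(3))
print(np.degrees(np.arctan2(-(w[1]-w[0])[0],-(w[1]-w[0])[1])), [np.degrees(np.arctan2((w[i]-w[i+2])[1],(w[i]-w[i+2])[0])) for i in(0,1)], w.mean(0))
E
```

```text
[[ 0.479  0.016  0.012]
 [ 0.522 -0.042  0.012]]
[[ 0.711  0.048  0.03 ]
 [ 0.679 -0.144  0.03 ]
 [ 0.594  0.065  0.03 ]
 [ 0.56  -0.122  0.03 ]]
9.58682347794955 [np.float64(-8.387948623599659), np.float64(-10.40125973087387)] [ 0.63579038 -0.03823327  0.03      ]
```

```bash
python3 -m creep '{"turn":[[0,0,0],[0,0,0],[0,0,0],[0,0,0],[0,0,0],[0,0,0],[0,0,0],[0,0,0],[0,0,0]],"linear":[[-5,1,30],[-5,0,40],[0,0,45],[0,0,45],[0,0,45],[0,0,35],[0,0,20],[0,0,15],[0,0,0]],"claw":[0,0,0,0,0,0,0,0,0]}'
python3 - <<'E'
from h import *
im,d=bot.snapshot('top'); cv2.imwrite('pics/t2.png',cv2.resize(im[130:290,240:400],None,fx=3.7,fy=3.7,interpolation=cv2.INTER_CUBIC))
im,d=bot.snapshot('wrist'); cv2.imwrite('pics/w2.png',im)
E
```

```text
time: 3.85
tool_pos: [0.488, -0.0409, 0.2084]
orientation: [-179.9, -0.0, 80.4]
force: [0.5, 0.2, 0.5]
opening: 0.0006
gripper_force: 0.0
```

View pics/w2.png

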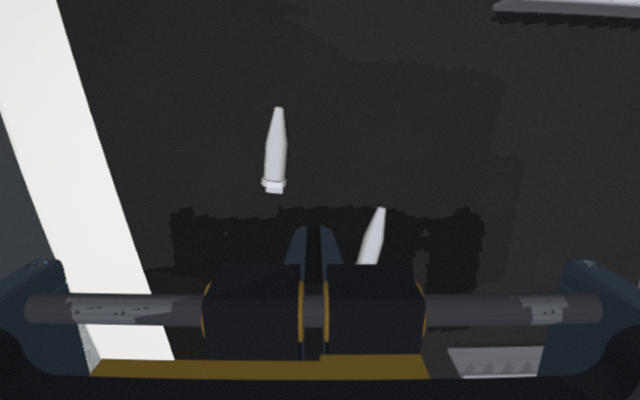

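The fingertips at (315,240) stand between tube_a at (275,150) and tube_b at about (370,245), clear of both. I'll lower the last 1 cm and push tube_b first.

```bash
python3 -m creep '{"turn":[[0,0,0],[0,0,0],[0,0,0],[0,0,0],[0,0,0],[0,0,0],[0,0,0],[0,0,0],[0,0,0],[0,0,0],[0,0,0],[0,0,0]],"linear":[[0,0,5],[0,0,5],[0,4,0],[0,5,0],[0,6,0],[0,8,0],[0,9,0],[0,9,0],[0,9,0],[0,9,0],[0,9,0],[0,9,0]],"claw":[0,0,0,0,0,0,0,0,0,0,0,0]}'
python3 -m creep '{"turn":[[0,0,0],[0,0,0],[0,0,0],[0,0,0],[0,0,0],[0,0,0],[0,0,0],[0,0,0],[0,0,0],[0,0,0],[0,0,0],[0,0,0]],"linear":[[0,9,0],[0,9,0],[0,9,0],[0,9,0],[0,9,0],[0,9,0],[0,9,0],[0,9,0],[0,6,0],[0,4,0],[0,2,0],[0,0,0]],"claw":[0,0,0,0,0,0,0,0,0,0,0,0]}'
python3 - <<'E'
from h import *
im,d=bot.snapshot('scene'); cv2.imwrite('pics/s3.png',im)
im,d=bot.snapshot('wrist'); cv2.imwrite('pics/w3.png',im)
E
```

```text
time: 5.15
tool_pos: [0.5643, -0.0553, 0.1997]
orientation: [-180.0, 0.0, 80.3]
force: [-0.5, 0.0, 1.0]
opening: 0.0006
gripper_force: 0.2
time: 6.35
tool_pos: [0.6464, -0.0693, 0.1997]
orientation: [-180.0, 0.0, 80.3]
force: [0.2, 0.5, -1.3]
opening: 0.0001
gripper_force: 0.0
```

View pics/w3.png

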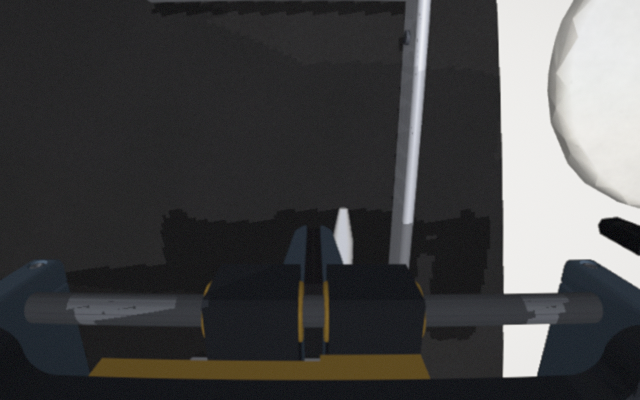

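tube_b is pushed in: its tip shows at (344,210), between the fingers and the back wall at (405,200). Next is tube_a.

```bash
python3 -m creep '{"turn":[[0,0,0],[0,0,0],[0,0,0],[0,0,0],[0,0,0],[0,0,0],[0,0,0],[0,0,0],[0,0,0],[0,0,0],[0,0,0]],"linear":[[0,-5,0],[0,-5,0],[0,0,-25],[0,0,-35],[5,-23,0],[10,-40,0],[10,-40,0],[10,-40,0],[10,-40,0],[5,-20,0],[0,0,0]],"claw":[0,0,0,0,0,0,0,0,0,0,0]}'
python3 - <<'E'
from h import *
o=bot.get_obs(); 
c=bot.camera_info('wrist'); im,d=bot.snapshot('wrist'); cv2.imwrite('pics/w4.png',im)
d=o['tool_pos'][:2]-[.635,-.041]; print('tcp frame',d@[.985,-.17],d@[.17,.985])
m=(im[:, :,0].min()<0)*1
g=im.min(2); g[200:]=0; m=((g>110)*255).astype(np.uint8)
n,l,s,ct=cv2.connectedComponentsWithStats(m)
for i in range(1,n):
    if s[i,4]>150:
        w=px2w(c,np.argwhere(l==i)[:,::-1],.012)[:,:2]-[.635,-.041]
        f=np.c_[w@[.985,-.17],w@[.17,.985]]; print(s[i],f.min(0).round(3),f.max(0).round(3),f.mean(0).round(3))
E
```

```text
time: 7.55
tool_pos: [0.4419, 0.0167, 0.2595]
orientation: [-179.9, 0.0, 80.3]
force: [0.6, -0.6, 0.5]
opening: 0.0008
gripper_force: 0.0
tcp frame -0.20002463543475055 0.023978255448648976
[    0     0   333   200 31273] [-0.406  0.038] [-0.19   0.163] [-0.318  0.116]
[553 106  87  11 716] [-0.049  0.096] [0.011 0.101] [-0.02   0.098]
[362 180  14  20 188] [-0.168  0.039] [-0.159  0.052] [-0.163  0.045]
```

View pics/w4.png

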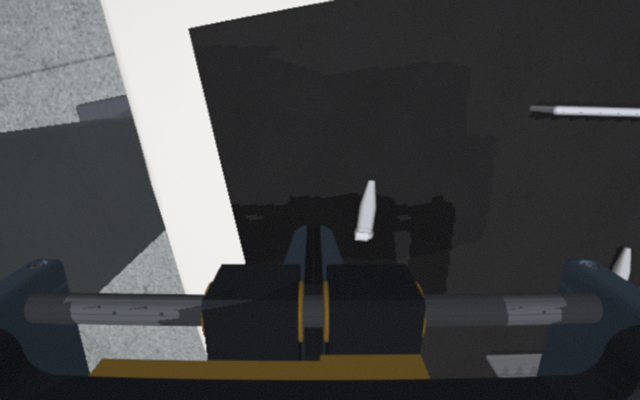

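tube_a lies ahead of the fingers, tip at (371,182) and cap at (364,238). Lowering and pushing it about 180 mm, so it stops short of tube_b.

```bash
python3 -m creep '{"turn":[[0,0,0],[0,0,0],[0,0,0],[0,0,0],[0,0,0],[0,0,0],[0,0,0],[0,0,0],[0,0,0],[0,0,0],[0,0,0],[0,0,0]],"linear":[[2,0,25],[0,0,25],[0,0,10],[0,4,0],[0,5,0],[0,6,0],[0,8,0],[0,9,0],[0,9,0],[0,9,0],[0,9,0],[0,9,0]],"claw":[0,0,0,0,0,0,0,0,0,0,0,0]}'
python3 -m creep '{"turn":[[0,0,0],[0,0,0],[0,0,0],[0,0,0],[0,0,0],[0,0,0],[0,0,0],[0,0,0],[0,0,0],[0,0,0],[0,0,0],[0,0,0]],"linear":[[0,9,0],[0,9,0],[0,9,0],[0,9,0],[0,9,0],[0,9,0],[0,9,0],[0,9,0],[0,9,0],[0,9,0],[0,9,0],[0,5,0]],"claw":[0,0,0,0,0,0,0,0,0,0,0,0]}'
python3 -m creep '{"turn":[[0,0,0],[0,0,0],[0,0,0],[0,0,0],[0,0,0],[0,0,0],[0,0,0]],"linear":[[0,5,0],[0,3,0],[0,0,0],[0,-5,0],[0,-5,0],[0,0,-25],[0,0,-45]],"claw":[0,0,0,0,0,0,0]}'
```

```text
time: 8.8
tool_pos: [0.5129, 0.0063, 0.1997]
orientation: [-180.0, -0.0, 80.3]
force: [-0.1, 0.5, -0.3]
opening: 0.0002
gripper_force: 0.2
time: 10.0
tool_pos: [0.6156, -0.0113, 0.1998]
orientation: [180.0, -0.0, 80.3]
force: [-0.4, -1.4, -0.2]
opening: 0.0004
gripper_force: 0.1
time: 10.7
tool_pos: [0.6109, -0.0106, 0.2679]
orientation: [-179.7, 0.0, 80.3]
force: [0.1, -0.1, 0.5]
opening: 0.0004
gripper_force: 0.0
```

```bash
python3 -m creep '{"turn":[[0,0,0],[0,0,0],[0,0,0],[0,0,0],[0,0,0],[0,0,0],[0,0,5.5],[0,0,5.5],[0,0,0]],"linear":[[-20,-12,0],[-36,-21,0],[-40,-23,0],[-40,-23,0],[-38,-22,0],[-22,-13,0],[0,0,0],[0,0,0],[0,0,0]],"claw":[0,0,0,0,0,0,0,0,0]}'
python3 - <<'E'
from h import *
o=bot.get_obs(); c=bot.camera_info('wrist'); im,d=bot.snapshot('wrist'); cv2.imwrite('pics/w5.png',im)
Rt=rot(o['orientation']); t=o['tool_pos']
g=im.min(2).copy(); g[262:]=0; m=((g>110)*255).astype(np.uint8)
n,l,s,ct=cv2.connectedComponentsWithStats(m)
for i in range(1,n):
    if 150<s[i,4]<4000:
        w=px2w(c,np.argwhere(l==i)[:,::-1],.010); f=(w-t)@Rt
        a=np.polyfit(f[:,0],f[:,1],1)
        print(s[i],'tool frame min/max',f.min(0).round(3)[:2],f.max(0).round(3)[:2],'slope',a.round(3))
E
```

```text
time: 11.6
tool_pos: [0.4666, -0.1847, 0.2697]
orientation: [-180.0, -0.0, 69.2]
force: [-0.1, 0.1, 0.2]
opening: 0.0003
gripper_force: 0.0
[ 425    0  196   90 2052] tool frame min/max [0.086 0.072] [0.143 0.2  ] slope [ 2.448 -0.11 ]
[301  95  18  68 939] tool frame min/max [ 0.038 -0.008] [0.081 0.003] slope [ 0.001 -0.002]
[226 239  66  23 740] tool frame min/max [-0.037 -0.064] [-0.019 -0.016] slope [1.501 0.012]
```

View pics/w5.png

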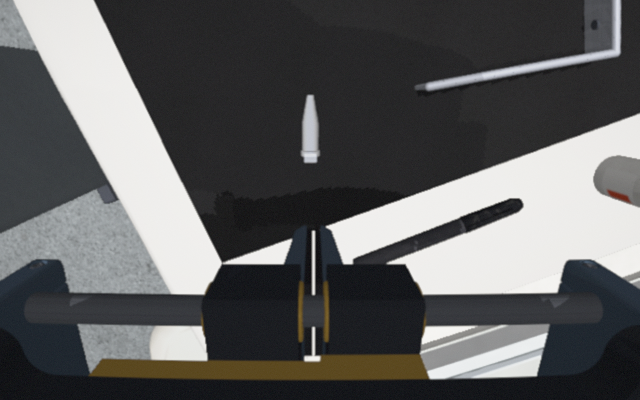

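tube_c at (310,130) lies straight along the tool x axis, with its cap toward the fingers at (310,160). The marker at (360,260) stays about 2 cm clear. I'll push the tube end-on by about 55 mm.

```bash
python3 -m creep '{"turn":[[0,0,0],[0,0,0],[0,0,0],[0,0,0],[0,0,0],[0,0,0],[0,0,0],[0,0,0],[0,0,0],[0,0,0]],"linear":[[9,-3,0],[0,0,30],[0,0,30],[0,0,10],[4,0,0],[5,0,0],[6,0,0],[7,0,0],[7,0,0],[0,0,0]],"claw":[0,0,0,0,0,0,0,0,0,0]}'
python3 -m creep '{"turn":[[0,0,0],[0,0,0],[0,0,0],[0,0,0],[0,0,0],[0,0,0],[0,0,0],[0,0,0],[0,0,0],[0,0,0],[0,0,0]],"linear":[[7,0,0],[7,0,0],[7,0,0],[7,0,0],[6,0,0],[4,0,0],[0,0,0],[-5,0,0],[-8,0,0],[0,0,-25],[0,0,-45]],"claw":[0,0,0,0,0,0,0,0,0,0,0]}'
python3 - <<'E'
from h import *
o=bot.get_obs(); c=bot.camera_info('wrist'); im,d=bot.snapshot('wrist'); cv2.imwrite('pics/w6.png',im)
t=o['tool_pos']; d=t[:2]-[.635,-.041]; print('tcp frame',t,d@[.985,-.17],d@[.17,.985])
g=im.min(2).copy(); g[262:]=0; m=((g>110)*255).astype(np.uint8)
n,l,s,ct=cv2.connectedComponentsWithStats(m)
for i in range(1,n):
    if 150<s[i,4]<4000:
        w=px2w(c,np.argwhere(l==i)[:,::-1],.010)[:,:2]-[.635,-.041]
        f=np.c_[w@[.985,-.17],w@[.17,.985]]
        print(s[i],f.min(0).round(3),f.max(0).round(3),'slope',np.polyfit(f[:,1],f[:,0],1).round(3))
E
```

```text
time: 12.65
tool_pos: [0.4783, -0.1474, 0.2001]
orientation: [180.0, -0.0, 69.3]
force: [0.2, -0.6, -0.0]
opening: 0.0002
gripper_force: 0.0
time: 13.75
tool_pos: [0.4854, -0.1254, 0.2684]
orientation: [-179.7, 0.0, 69.2]
force: [0.2, 0.0, 0.2]
opening: 0.0002
gripper_force: 0.0
tcp frame [ 0.48544242 -0.12542119  0.26840593] -0.13296261736006687 -0.10857966296246616
[ 533    1   23   78 1138] [ 0.023 -0.044] [0.037 0.001] slope [0.032 0.031]
[ 425    0  188  191 2755] [-0.054 -0.106] [ 0.076 -0.004] slope [0.772 0.1  ]
[307 105  19  68 898] [-0.131 -0.079] [-0.116 -0.035] slope [ 0.18  -0.112]
```

View pics/w6.png

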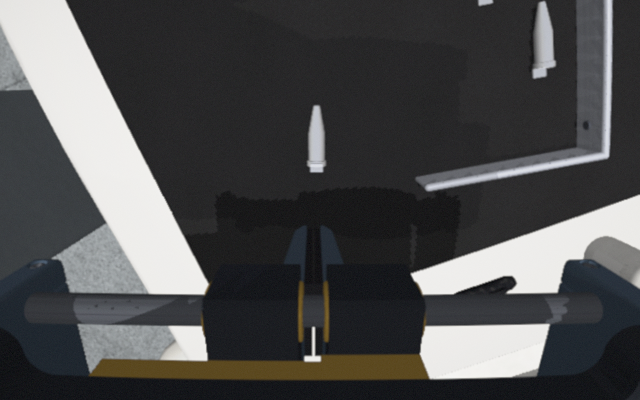

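tube_c now lies at (316,140), facing the opening clear of the right wall at (420,183), and tube_b is at (541,40) inside. I'll turn back, go behind tube_c and push it in.

```bash
python3 -m creep '{"turn":[[0,0,-5.5],[0,0,-5.5],[0,0,0],[0,0,0],[0,0,0],[0,0,0],[0,0,0],[0,0,0]],"linear":[[0,0,0],[0,0,0],[15,-18,0],[25,-6,0],[9,0,0],[0,0,30],[0,0,28],[0,0,10]],"claw":[0,0,0,0,0,0,0,0]}'
python3 -m creep '{"turn":[[0,0,0],[0,0,0],[0,0,0],[0,0,0],[0,0,0],[0,0,0],[0,0,0],[0,0,0],[0,0,0],[0,0,0],[0,0,0],[0,0,0]],"linear":[[0,4,0],[0,5,0],[0,6,0],[0,8,0],[0,9,0],[0,9,0],[0,9,0],[0,9,0],[0,9,0],[0,9,0],[0,9,0],[0,9,0]],"claw":[0,0,0,0,0,0,0,0,0,0,0,0]}'
python3 -m creep '{"turn":[[0,0,0],[0,0,0],[0,0,0],[0,0,0],[0,0,0],[0,0,0],[0,0,0],[0,0,0],[0,0,0],[0,0,0],[0,0,0],[0,0,0]],"linear":[[0,9,0],[0,9,0],[0,9,0],[0,5,0],[0,4,0],[0,0,0],[0,-5,0],[0,-5,0],[0,0,-25],[0,-35,-35],[0,-40,-40],[0,-20,-30]],"claw":[0,0,0,0,0,0,0,0,0,0,0,0]}'
python3 - <<'E'
from h import *
im,d=bot.snapshot('wrist'); im2,d=bot.snapshot('top'); cv2.imwrite('pics/w7.png',np.vstack([im[:280],cv2.resize(im2[100:300,160:480],None,fx=2,fy=2)[80:380]]))
E
```

```text
time: 14.6
tool_pos: [0.4709, -0.0728, 0.1999]
orientation: [-179.9, -0.0, 80.3]
force: [0.3, 0.2, 0.3]
opening: 0.0003
gripper_force: 0.0
time: 15.8
tool_pos: [0.5657, -0.0886, 0.2017]
orientation: [-180.0, -0.0, 80.3]
force: [-0.5, 0.0, -0.9]
opening: 0.0003
gripper_force: 0.1
time: 17.0
tool_pos: [0.4986, -0.077, 0.3278]
orientation: [-179.9, -0.0, 80.3]
force: [1.5, 0.1, 0.5]
opening: 0.0001
gripper_force: 0.0
```

View pics/w7.png

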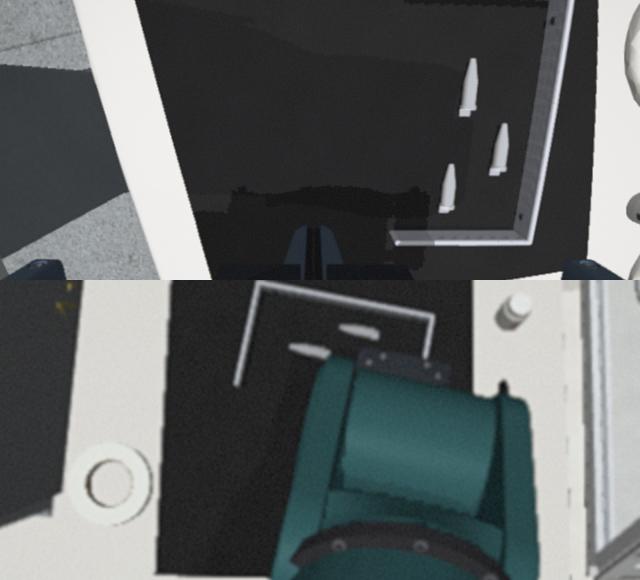

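All three tubes lie inside the frame, at (469,88), (500,150) and (448,190) in the wrist view. Even the nearest is about 45 mm past the open side at column 395. The tape and bottle stand where they were, and the robot is clear of everything.

```bash
python3 -c "
from station import bot
print(bot.close_job())"
```

```text
the job is handed in; nothing more can be done
None
```

I swept all three microtubes into the frame, the nearest about 45 mm past the open side. The tape and bottle look unmoved, the marker was not touched, and I handed the job in at about 17 s; no verdict was returned.

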